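# Close a two-part measuring cell over its electrode

## Robot

A 6-joint arm with a two-finger parallel gripper is mounted at the origin on a cart in front of the work surface, level with it; the furniture and walls round the work are solid. World frame = base frame: x ahead of the robot, y to its left, z up, the work surface at z = 0. Lengths are in m, angles in rad, forces in N, time in s.
With the tool pointing down it reaches from about 0.25 to 0.8 m from the base axis. Payload 8.5 kg.
Tool frame: the origin (TCP) lies midway between the tips of the shut fingers; the grasp point (between the pads) lies 19 mm behind it; z points along the fingers, x is the direction in which the jaws open and shut, and the axes are right-handed (so a half turn about z gives the same grasp; the last joint's range is limited). The gripper opens to 85 mm and grips with 20 to 120 N. Pads are 22 mm wide; open, the fingers measure 114 mm over their backs; the gripper's body (76 mm by 85 mm) begins 54 mm behind the grasp point. The pads swing forward as they close: fully open they stand 13 mm farther back than shut.
Start: joints at [-1.17, 0.238, -0.013, 1.319, 0, 1.571], TCP at [0.205, -0.483, 0.231] pointing down, gripper open.
Joint ranges: [-2.66, 2.66], [-1.03, 1.9], [-1.14, 1.46], [-1.82, 2.27], [-1.45, 1.34], [-3.14, 3.14]. Speed limits (rad/s): [2.22, 2.22, 2.79, 3.14, 3.14, 3.14].

## Interface

Orientations are given as a unit quaternion [x, y, z, w].
In Python, from cell import readout, cams, env, find_in gives the robot as it stands.
- The arm moves only by the tool servo_tool, never from a script. Its argument "increments" is a list of rows, each an object with "offset": the shift along the tool's x, y, z in mm, a list of three; "angular": the turn, a rotation vector about the tool's x, y, z in degrees, a list of three; "grip": the finger opening in mm, from 0 to 85.4. A call has 1 to 10 rows; each row is the pose to reach, as a shift and turn from the pose commanded when the call began, along the tool's axes at that moment; what a row does not reach only later rows make up. A row lasts 1/10 s, in which the tool goes at most 50 mm and 8.59 degrees, less where a joint would pass 70% of its speed; a pose out of reach is approached as far as the arm can. A call with a gripper value outside its range is refused whole. The fingers move at their own pace and stop on an object; "squeeze" is the grip in N (left out, the last holds). Time passes only in rows, so rows that repeat a pose let the fingers close. It gives the time, the measured TCP pose, the force and the opening at its end, in the units of the state.
- readout.observe(): the state, without advancing time (a new reading comes with each control period).
- cams.grab_frame(name): name is "scene" or "top" or "wrist"; returns a dict with "image" (420x560x3 uint8, red, green, blue), "fov_y" (degrees; the focal length in pixels is half the picture's height over the tangent of half this angle, whatever the lens; pixels are square), "cx", "cy" (the principal point, pixels), "k1" (the pictures are not rectified: a ray, as slopes to the right and down, at radius r is drawn at 1 + k1 r^2 times it, then the intrinsics apply), "rvec" (rotation vector, rad) and "tvec" (3), from world to camera coordinates, as OpenCV has them; the wrist camera has in their place "hand_eye" (4x4, takes a point from camera to tool coordinates, whose origin is the TCP and whose axes are the tool frame's). Camera axes: x right, y down, z forward; pixel columns grow to the right and rows downward; lengths in m; the calibration is good to about 2 mm. A picture is of the moment at which its call begins: read the wrist's pose just before it. There is no depth.
- env.close_job(): hands the job in, once; it reports no verdict.
Trained networks look in the newest picture that a camera, given by its name, has taken for a name from the list of things; names that differ only in an ending like _2 or _b are one class to them, and where a whole thing is asked for, a point or a joint stands for the part that bears it (a point fixed in the world has none). Each returns a list of dicts, best first, with "score" (0 to 1); they miss things now and then, are a little off and sometimes report something else, mostly with a low value. They report only what shows in the picture. A call takes as long as a camera call. They do not tell look-alikes from the thing itself.
- find_in(name, camera): "xy" ([column, row] in pixels, amid what is visible of it).
The state is a dict: "time": time; "joints": joint angles; "qvel": joint speeds; "joint_torque": joint torques, N m; "position": TCP position; "tcp_rot": TCP orientation; "contact_force": force on the tool from outside, world axes, zero at the start; "ft_torque": the same for the moment, N m; "gripper_width": finger opening in m.
Only numpy, scipy, OpenCV 4.12 (cv2) and the standard library are available. Lean on these libraries where they do the work, as an engineer would, in place of code of your own. Each camera call takes 0.05 s, during which the arm holds its last target.

## Task

Take the wide round electrode (not one of the two slim pins) out of the pocket tray, stand it upright in the round pocket of the cell's lower half and let go of it. Then set the loose upper half on the two dowels and push it down against the spring under the electrode until the two halves meet flush all round; finish while your gripper still holds the pair pressed shut, without letting go. Leave the slim pins in the tray and the other things on the worktop where they are.

Things in the scene. Friction and masses are not known exactly. Their poses are not given: they have to be found in the camera images.
- cell: Lower half of the cell, fixed: grey plastic block 116 (x) x 70 (y) mm on an aluminium foot 150 x 70 x 8 mm. Flat top face 30 mm above the worktop. Two upright steel dowels, diameter 12 mm, at x = -42 and +42 mm rise 17 mm above the face (10 mm full diameter, then a cone to 5 mm). Origin: centre of the underside, z up, x along the line of dowels.
- pocket (a point): Centre of the mouth of the round pocket (diameter 18 mm) in the middle of the cell's top face, 30 mm above the cell's origin. The pocket's floor is a sprung brass contact 8 mm below the face, so that a seated electrode stands 8 mm proud of the face.
- plunger (a joint): Travel (m) of the sprung contact under the electrode: 0 = up, at most 0.005; it yields from 5 N and takes 8 N at 0.004, its value with the electrode in and the halves flush. Laid on unpressed, the upper half stands 4 mm above the lower one; some 6 N on top of its weight closes it, and it springs up when let go.
- cover: Loose upper half, right way up on the worktop, 0.18 kg: grey plastic plate 116 (x) x 70 (y) x 18 mm with a bar grip on top, 46 mm along x, 18 mm wide, its top 50 mm above the underside. Two 14 mm holes go right through at x = -42 and +42 mm; a round recess (24 mm, 4 mm deep) in the middle of the underside takes the electrode's head. Fits either way round. Origin: centre of the underside.
- tray: White plastic pocket tray, fixed, 150 (x) x 60 (y) x 16 mm, with three round pockets, diameter 18 mm, 8 mm deep, at x = -45, 0 and +45 mm. Origin at the centre of its underside on the worktop, x along the row.
- electrode: The electrode: plain steel cylinder, diameter 16 mm, 16 mm tall, upright in one of the three tray pockets (which one varies), 8 mm of it standing above the tray. Origin at the centre of its underside.
- pin_a: Slim steel pin, diameter 10 mm, 16 mm tall, in another tray pocket; not to be used. Origin at the centre of its underside.
- pin_b: A second slim steel pin like the first, in the remaining pocket.
- tube: Capped glass sample tube, 106 mm long, 17 mm thick, lying near the front edge; leave alone.
- marker: White marker pen with a black cap, 138 mm, lying near the front edge; leave alone.
- timer: Small bench timer, 62 x 66 x 18 mm, behind the work; leave alone.
- tape: Roll of tape, diameter 69 mm, 19 mm high, behind the work; leave alone.
- dish: Shallow round dish, diameter 62 mm, 16 mm high, behind the work; leave alone.
- cup: Specimen cup with a screw lid, diameter 66 mm, 70 mm high, behind the cell; leave alone.
- pad: Pad of sticky notes, 76 x 77 x 10 mm, behind the upper half; leave alone.
Mind the look-alikes: they are no part of the job. Several things have the shape of the tray; the one meant has the colours described above.

How it is judged:
By the outcome, as a careful person would: the job done as asked, in the order asked, and still so for the second after the job is handed in, while the arm keeps its last pose, push and grip.
It also fails if it takes over 51 s, if anything falls off the work surface, if the arm or the gripper's body presses on something with over 40 N, if the wrist force passes 120 N, or if a joint passes its speed limit or range.

## Working session

There is one attempt and no reset: what is moved stays moved. The work goes in short steps, Python scripts to look and compute and a tool call to move; the robot and the scene stay as the last step left them, time stands still between calls to the robot, and variables do not carry over. Pictures are saved under pics/ and viewed, and the job is handed in when it is done.

Besides the shell and the picture viewer there is one more tool, called as name([rows], argument=value, ...), one row to a line, values as JSON. servo_tool: Moves the arm, as the interface text tells. Its arguments: {"type":"object","properties":{"increments":{"type":"array"},"squeeze":{"type":"number"}},"required":["increments"]}

```bash
mkdir -p pics; ls; cat > h.py <<'E'
import numpy as np, cv2
from cell import readout, cams, env, find_in
def K(f):
    h,w=f["image"].shape[:2]; F=h/2/np.tan(np.radians(f["fov_y"])/2)
    return np.array([[F,0,f["cx"]],[0,F,f["cy"]],[0,0,1.]]), np.array([f["k1"],0,0,0.])
from scipy.spatial.transform import Rotation as R
def pose(f,st=None):
    # world->cam R,t
    if "hand_eye" in f:
        H=np.array(f["hand_eye"]); T=np.eye(4); T[:3,:3]=R.from_quat(st["tcp_rot"]).as_matrix(); T[:3,3]=st["position"]
        M=np.linalg.inv(T@H); return M[:3,:3],M[:3,3]
    return cv2.Rodrigues(np.array(f["rvec"],float))[0],np.array(f["tvec"],float)
def back(f,uv,z,st=None):
    k,d=K(f); Rm,t=pose(f,st)
    p=cv2.undistortPoints(np.array(uv,float).reshape(-1,1,2),k,d).reshape(-1,2)
    r=np.c_[p,np.ones(len(p))]@Rm; c=-Rm.T@t
    return c+r*((z-c[2])/r[:,2])[:,None]
def proj(f,P,st=None):
    k,d=K(f); Rm,t=pose(f,st)
    return cv2.projectPoints(np.array(P,float).reshape(-1,1,3),cv2.Rodrigues(Rm)[0],t,k,d)[0].reshape(-1,2)
def save(f,n): cv2.imwrite("pics/"+n,np.ascontiguousarray(f["image"][:,:,::-1]))
E
python3 - <<'E'
from h import *
s=readout.observe(); print({k:np.round(v,3) for k,v in s.items()})
for c in("top","scene"):
    f=cams.grab_frame(c); save(f,c+"0.png"); print(c,{k:v for k,v in f.items() if k!="image"})
    for n in("cell","pocket","cover","tray","electrode","pin_a"):
        r=find_in(n,c)
        for q in r[:4]:
            print(n,np.round(q["xy"],1),round(q["score"],2),np.round(back(f,q["xy"],{"cell":.03,"pocket":.03,"cover":.018,"tray":.016}.get(n,.024)),3))
E
```

```text
pics
{'time': np.float64(0.0), 'joints': array([-1.17 ,  0.239, -0.014,  1.319,  0.   ,  1.571]), 'qvel': array([ 0.   , -0.   ,  0.001,  0.001, -0.001, -0.003]), 'joint_torque': array([-1.0000e-03, -5.3877e+01,  3.4644e+01,  1.8000e-02, -0.0000e+00,
        0.0000e+00]), 'position': array([ 0.205, -0.483,  0.231]), 'tcp_rot': array([ 0.834, -0.552, -0.001, -0.   ]), 'contact_force': array([ 0.136, -0.402,  0.408]), 'ft_torque': array([-0.068,  0.011, -0.009]), 'gripper_width': np.float64(0.086)}
top {'fov_y': 53.07054372194374, 'cx': 275.992546427587, 'cy': 205.8975454432083, 'k1': 0.017678941187801292, 'rvec': array([ 2.21709712, -2.15706317,  0.06682204]), 'tvec': array([0.10907585, 0.53690684, 1.10094227])}
cell [383.4 213. ] 0.66 [[ 0.522 -0.158  0.03 ]]
cell [186.7 150.3] 0.47 [[0.674 0.364 0.03 ]]
pocket [381.9 216.2] 0.95 [[ 0.513 -0.154  0.03 ]]
cover [207.6 239.1] 0.69 [[0.441 0.302 0.018]]
cover [279.4 197.2] 0.64 [[0.557 0.115 0.018]]
tray [143.3 218.7] 0.94 [[0.49  0.475 0.016]]
tray [281.2 201. ] 0.75 [[0.547 0.11  0.016]]
scene {'fov_y': 54.52164052749049, 'cx': 277.07336694135086, 'cy': 208.0507032868663, 'k1': -0.032055393765053376, 'rvec': array([ 0.6721211 , -2.71315854,  1.02181067]), 'tvec': array([0.51739548, 0.12743806, 0.9547894 ])}
cell [327.1 150.7] 0.69 [[ 0.499 -0.145  0.03 ]]
pocket [322.7 149.7] 0.83 [[ 0.512 -0.143  0.03 ]]
cover [272.8 286.1] 0.75 [[0.431 0.312 0.018]]
tray [207.6 340.1] 0.81 [[0.489 0.48  0.016]]
tray [272.4 209.8] 0.65 [[0.537 0.116 0.016]]
tray [371.3 170.8] 0.17 [[ 0.362 -0.141  0.016]]
```

View pics/top0.png

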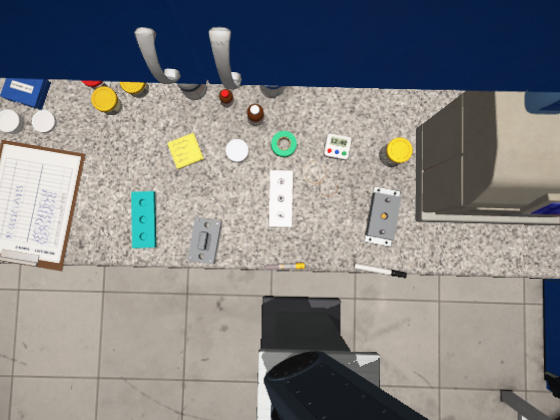

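View pics/scene0.png

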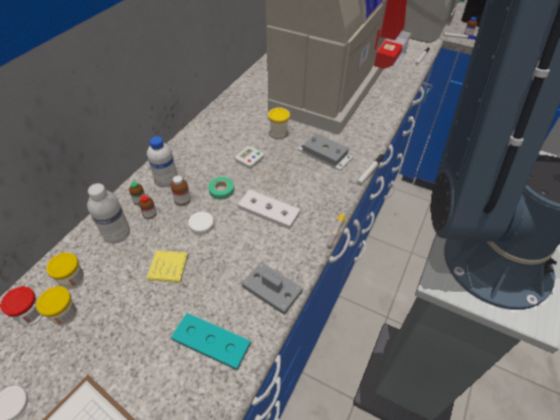

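Two things have the tray's shape: one teal at top (143,219), one white at top (281,198). The white one matches the description. The cell is at top (383,216) and the cover at (205,241). I'll enlarge both regions to confirm.

```bash
python3 - <<'E'
import cv2,numpy as np
t=cv2.imread("pics/top0.png");s=cv2.imread("pics/scene0.png")
a=cv2.resize(t[160:240,250:320],(350,400),interpolation=3);b=cv2.resize(s[180:235,230:310],(440,302),interpolation=3)
c=np.zeros((400,790,3),np.uint8);c[:,:350]=a;c[:302,350:]=b
cv2.imwrite("pics/crop1.png",c)
a=cv2.resize(t[175:255,355:415],(300,400),interpolation=3);b=cv2.resize(t[205:275,175:235],(343,400),interpolation=3)
cv2.imwrite("pics/crop2.png",np.hstack([a,b]))
E
```

```text
(no output)
```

View pics/crop1.png

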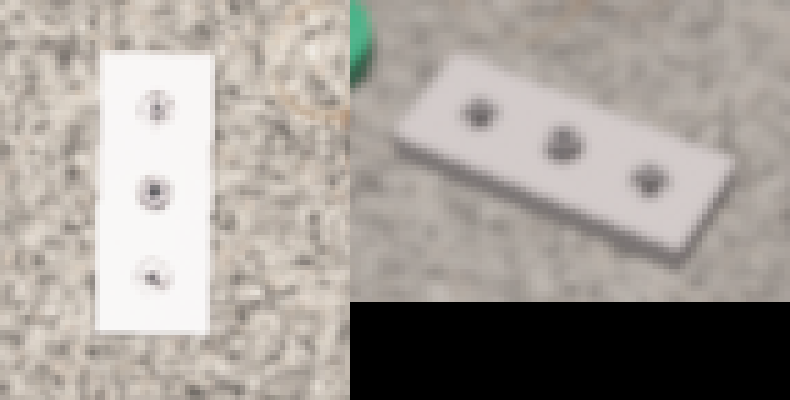

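View pics/crop2.png

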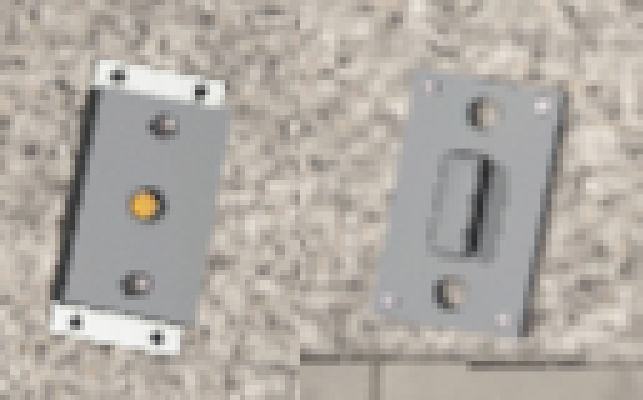

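The white tray is confirmed at scene (268,208) and top (281,198). Its middle pocket seems to hold the widest cylinder, which I'll check with the wrist camera. The cell shows a brass pocket and two dowels; the cover shows its bar and two holes. Now I'll work out the first move.

```bash
cat >> h.py <<'E'
def inc(p,phi=None,st=None):
    """world target p(m), phi = desired world angle (deg) of tool x, tool down -> offset mm, angular deg"""
    st=st or readout.observe(); Rt=R.from_quat(st["tcp_rot"]); 
    off=Rt.inv().apply(np.array(p)-st["position"])*1e3
    if phi is None: return np.round(off,1)
    a=np.radians(phi); M=np.array([[np.cos(a),np.sin(a),0],[np.sin(a),-np.cos(a),0],[0,0,-1]])
    return np.round(off,1),np.round((Rt.inv()*R.from_matrix(M)).as_rotvec(degrees=True),2)
def phi(st):
    x=R.from_quat(st["tcp_rot"]).as_matrix()[:,0]; return np.degrees(np.arctan2(x[1],x[0]))
E
python3 - <<'E'
from h import *
print(inc([.41,-.13,.24],-67))
f=cams.grab_frame("top")
# cell & tray yaw rough from top picture corners/holes
print("cell dowels",back(f,[[355+163/5,175+125/5],[355+137/5,175+285/5]],.045), "pocket",back(f,[355+146/5,175+205/5],.025))
print("cover holes",back(f,[[175+484/5.714,205+113/5.714],[175+450/5.714,205+294/5.714]],.018))
print("tray",back(f,[[250+156/5,160+107/5],[250+154/5,160+193/5],[250+154/5,160+278/5]],.02))
E
```

```text
(array([-245.3, -326.8,   -8.7]), array([ 0.  ,  0.  , -0.04]))
cell dowels [[ 0.55515753 -0.16497799  0.045     ]
 [ 0.47202773 -0.1524672   0.045     ]] pocket [[ 0.51437993 -0.16172508  0.025     ]]
cover holes [[0.48237496 0.16553728 0.018     ]
 [0.39853698 0.17870871 0.018     ]]
tray [[0.59926005 0.11169727 0.02      ]
 [0.55330503 0.11153076 0.02      ]
 [0.50814663 0.11032093 0.02      ]]
```

servo_tool([
  {"offset": [-245,-327,-9],"angular": [0,0,0],"grip": 60},
  {"offset": [-245,-327,-9],"angular": [0,0,0],"grip": 60},
  {"offset": [-245,-327,-9],"angular": [0,0,0],"grip": 60},
  {"offset": [-245,-327,-9],"angular": [0,0,0],"grip": 60},
  {"offset": [-245,-327,-9],"angular": [0,0,0],"grip": 60},
  {"offset": [-245,-327,-9],"angular": [0,0,0],"grip": 60},
  {"offset": [-245,-327,-9],"angular": [0,0,0],"grip": 60},
  {"offset": [-245,-327,-9],"angular": [0,0,0],"grip": 60},
  {"offset": [-245,-327,-9],"angular": [0,0,0],"grip": 60},
  {"offset": [-245,-327,-9],"angular": [0,0,0],"grip": 60},
])

```text
time: 1.75
position: [0.4109, -0.1288, 0.2403]
tcp_rot: [0.835, -0.551, 0.0, 0.0]
contact_force: [-0.8, -0.3, -0.2]
gripper_width: 0.0601
```

```bash
python3 - <<'E'
from h import *
s=readout.observe(); print(s["time"],s["joints"].round(3),s["position"].round(3),phi(s))
f=cams.grab_frame("wrist"); save(f,"w1.png"); print({k:v for k,v in f.items() if k!="image"})
f=cams.grab_frame("top")
h=back(f,[[175+184/5.714,205+113/5.714],[175+150/5.714,205+294/5.714]],.018); print(h,h.mean(0),np.degrees(np.arctan2(*(h[0]-h[1])[[1,0]])))
E
```

```text
1.75 [-0.304  0.073 -0.193  1.305 -0.     2.433] [ 0.411 -0.129  0.24 ] -66.81483767902223
{'fov_y': 61.66760914279759, 'cx': 285.6032668319462, 'cy': 210.49621748610085, 'k1': -0.09285496531699582, 'hand_eye': array([[ 9.99999486e-01, -5.38188382e-06,  1.01375548e-03,
         2.57266495e-04],
       [-3.17922466e-04,  9.47875553e-01,  3.18640605e-01,
        -8.23220328e-02],
       [-9.62628919e-04, -3.18640764e-01,  9.47875064e-01,
        -1.42740008e-01],
       [ 0.00000000e+00,  0.00000000e+00,  0.00000000e+00,
         1.00000000e+00]])}
[[0.47857562 0.3045922  0.018     ]
 [0.39477915 0.31705227 0.018     ]] [0.43667738 0.31082224 0.018     ] -8.457598886884655
```

View pics/w1.png

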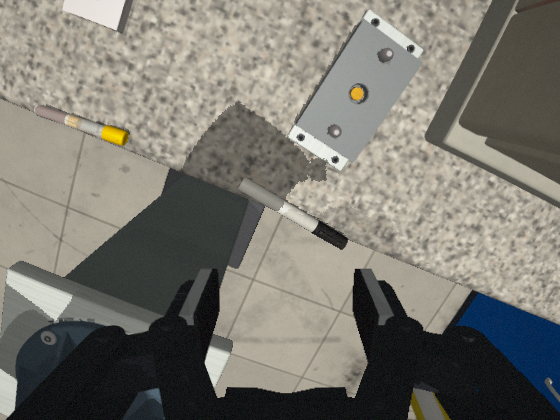

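```bash
python3 - <<'E'
from h import *
s=readout.observe()
f=cams.grab_frame("wrist")
print("box rim z0",back(f,[[430,138],[487,15],[555,195]],.0,s).round(3))
print("dowel tips",back(f,[[389,54],[336,130]],.047,s).round(4),"pocket",back(f,[[358,93]],.028,s).round(4))
print("cell corners z.03",back(f,[[371,22],[422,52]],.03,s).round(4))
print(inc([.512,-.16,.135],81.5))
E
```

```text
box rim z0 [[ 0.506 -0.262  0.   ]
 [ 0.643 -0.257  0.   ]
 [ 0.512 -0.441  0.   ]]
dowel tips [[ 0.5548 -0.1708  0.047 ]
 [ 0.4741 -0.1556  0.047 ]] pocket [[ 0.5142 -0.1634  0.028 ]]
cell corners z.03 [[ 0.5767 -0.1463  0.03  ]
 [ 0.5732 -0.2026  0.03  ]]
(array([ 66.4, -82.9, 105.2]), array([ 1.0000e-02,  3.0000e-02, -1.4859e+02]))
```

servo_tool([
  {"offset": [66,-83,0],"angular": [0,0,-148],"grip": 45},
  {"offset": [66,-83,0],"angular": [0,0,-148],"grip": 45},
  {"offset": [66,-83,0],"angular": [0,0,-148],"grip": 45},
  {"offset": [66,-83,0],"angular": [0,0,-148],"grip": 45},
  {"offset": [66,-83,0],"angular": [0,0,-148],"grip": 45},
  {"offset": [66,-83,0],"angular": [0,0,-148],"grip": 45},
  {"offset": [66,-83,0],"angular": [0,0,-148],"grip": 45},
  {"offset": [66,-83,0],"angular": [0,0,-148],"grip": 45},
  {"offset": [66,-83,0],"angular": [0,0,-148],"grip": 45},
  {"offset": [66,-83,0],"angular": [0,0,-148],"grip": 45},
])

```text
time: 2.9
position: [0.5116, -0.1606, 0.2402]
tcp_rot: [0.986, 0.166, -0.0, -0.0]
contact_force: [0.2, 0.2, -0.4]
gripper_width: 0.0444
```

```bash
python3 - <<'E'
from h import *
s=readout.observe(); print(s["joints"].round(3),phi(s))
print(inc([.514,-.162,.135],81))
E
```

```text
[-0.304  0.255  0.032  1.348 -0.     0.934] 19.080273255206382
(array([  1.9,   2.1, 105.2]), array([-2.000e-02,  2.000e-02, -6.192e+01]))
```

servo_tool([
  {"offset": [2,2,40],"angular": [0,0,-62],"grip": 45},
  {"offset": [2,2,80],"angular": [0,0,-62],"grip": 45},
  {"offset": [2,2,105],"angular": [0,0,-62],"grip": 45},
  {"offset": [2,2,105],"angular": [0,0,-62],"grip": 45},
  {"offset": [2,2,105],"angular": [0,0,-62],"grip": 45},
  {"offset": [2,2,105],"angular": [0,0,-62],"grip": 45},
  {"offset": [2,2,105],"angular": [0,0,-62],"grip": 45},
  {"offset": [2,2,105],"angular": [0,0,-62],"grip": 45},
  {"offset": [2,2,105],"angular": [0,0,-62],"grip": 45},
])

```text
time: 3.8
position: [0.5142, -0.1617, 0.1353]
tcp_rot: [0.762, 0.648, -0.0, -0.0]
contact_force: [-0.4, -0.4, -0.1]
gripper_width: 0.0452
```

```bash
python3 - <<'E'
from h import *
s=readout.observe(); print(s["position"].round(4),phi(s))
f=cams.grab_frame("wrist"); save(f,"w2.png"); np.savez("w2.npz",img=f["image"],st=np.r_[s["position"],s["tcp_rot"]])
for n in("pocket","cell"): print(n,[(np.round(q["xy"],1),round(q["score"],2),back(f,q["xy"],.03,s).round(4)) for q in find_in(n,"wrist")])
E
```

```text
[ 0.5142 -0.1617  0.1353] 80.75615578307863
pocket [(array([285. , 190.6]), 0.74, array([[ 0.5009, -0.1602,  0.03  ]]))]
cell [(array([287.2, 188.8]), 0.74, array([[ 0.4998, -0.1584,  0.03  ]]))]
```

View pics/w2.png

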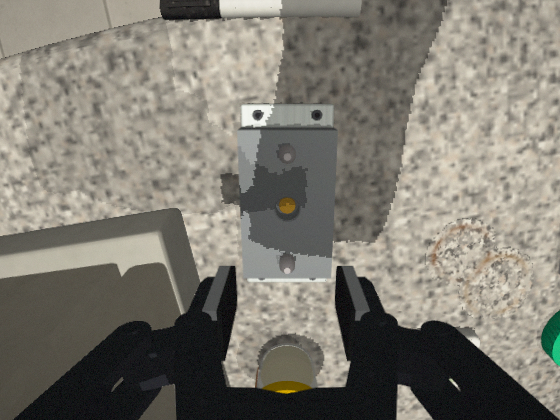

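```bash
python3 - <<'E'
import cv2
t=cv2.imread("pics/w2.png")[90:290,220:350]
cv2.imwrite("pics/crop3.png",cv2.resize(t,None,fx=3,fy=3,interpolation=2))
E
```

```text
(no output)
```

View pics/crop3.png

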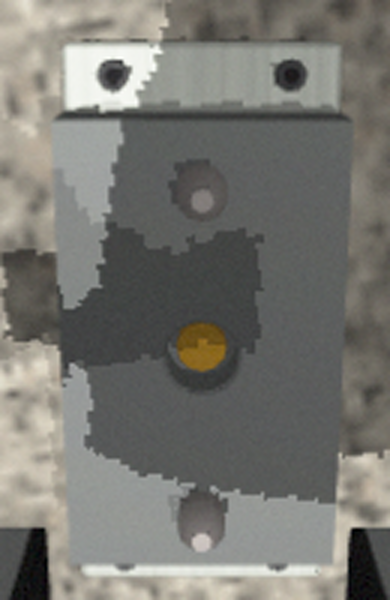

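```bash
cat > fitcell.py <<'E'
from h import *
from scipy.optimize import least_squares
def fit(f,s,loc,px,x0):
    loc=np.array(loc);px=np.array(px)
    def w(q):
        c,sn=np.cos(q[2]),np.sin(q[2]); return np.c_[q[0]+c*loc[:,0]-sn*loc[:,1],q[1]+sn*loc[:,0]+c*loc[:,1],loc[:,2]]
    r=least_squares(lambda q:(proj(f,w(q),s)-px).ravel(),x0)
    return r.x,r.fun.reshape(-1,2)
E
python3 - <<'E'
from fitcell import *
d=np.load("w2.npz");s=dict(position=d["st"][:3],tcp_rot=d["st"][3:]); f=cams.grab_frame("wrist")
c=lambda x,y:[220+x/3-.33,90+y/3-.33]
# image up = toward robot = -x ; image left = ? tool -x  (phi=81 -> -y)
loc=[[-.042,0,.047],[.042,0,.047],[-.058,-.035,.03],[-.058,.035,.03],[.058,-.035,.03],[.058,.035,.03]]
px=[c(203,201),c(202,543),c(54,118),c(352,118),c(70,566),c(337,563)]
q,res=fit(f,s,loc,px,[.514,-.162,-.16]); print(q,np.degrees(q[2]),res.round(1))
q2,res=fit(f,s,loc[:2],px[:2],q); print(q2,np.degrees(q2[2]),res.round(1))
m=proj(f,[[q[0]+.009*np.cos(a),q[1]+.009*np.sin(a),.03] for a in np.linspace(0,6.28,60)],s); print("mouth bounds crop",(m.min(0)-[220,90])*3,(m.max(0)-[220,90])*3)
m=proj(f,[[q[0],q[1],.022]],s); print((m-[220,90])*3)
E
```

```text
[ 0.51493753 -0.16073124 -0.15860884] -9.087617403023465 [[ 0.  -0.2]
 [ 0.4 -0.6]
 [-0.8  0.6]
 [ 0.6  0.4]
 [ 0.6 -0.6]
 [-0.8  0.2]]
[ 0.51518671 -0.16094197 -0.16235406] -9.302202285405617 [[-0.   0.2]
 [ 0.  -0.2]]
mouth bounds crop [165.61155682 321.31233622] [238.26965328 390.2968242 ]
[[201.82445556 346.33442864]]
```

The block corners, dowel tips and pocket mouth all agree to under 1 px: pocket at (0.515, -0.161), yaw about -9.2°. I'll move over the tray keeping the same orientation.

```bash
python3 - <<'E'
from h import *
print(inc([.553,.1115,.129]))
E
```

```text
[274.7  -5.8   6.3]
```

servo_tool([
  {"offset": [275,-6,6],"angular": [0,0,0],"grip": 45},
  {"offset": [275,-6,6],"angular": [0,0,0],"grip": 45},
  {"offset": [275,-6,6],"angular": [0,0,0],"grip": 45},
  {"offset": [275,-6,6],"angular": [0,0,0],"grip": 45},
  {"offset": [275,-6,6],"angular": [0,0,0],"grip": 45},
  {"offset": [275,-6,6],"angular": [0,0,0],"grip": 45},
  {"offset": [275,-6,6],"angular": [0,0,0],"grip": 45},
  {"offset": [275,-6,6],"angular": [0,0,0],"grip": 45},
])

```text
time: 4.8
position: [0.5524, 0.1129, 0.1291]
tcp_rot: [0.761, 0.649, -0.0, -0.0]
contact_force: [0.1, -0.3, 0.7]
gripper_width: 0.0453
```

```bash
python3 - <<'E'
from h import *
s=readout.observe(); print(s["position"].round(4),phi(s),s["qvel"].round(3))
f=cams.grab_frame("wrist"); save(f,"w3.png"); np.savez("w3.npz",img=f["image"],st=np.r_[s["position"],s["tcp_rot"]])
for n in("electrode","pin_a","tray"): print(n,[(np.round(q["xy"],1),round(q["score"],2),back(f,q["xy"],.024,s).round(4)) for q in find_in(n,"wrist")])
a=f["image"][90:310,180:400,::-1]
cv2.imwrite("pics/crop4.png",cv2.resize(a,None,fx=2.7,fy=2.7,interpolation=2))
E
```

```text
[0.5524 0.1129 0.1291] 80.95679019395784 [-0.031 -0.007 -0.008 -0.    -0.002 -0.005]
electrode [(array([284.4, 206.8]), 0.63, array([[0.5512, 0.1119, 0.024 ]])), (array([292.2, 262.4]), 0.16, array([[0.5974, 0.1107, 0.024 ]]))]
pin_a [(array([275.1, 149.5]), 0.71, array([[0.5082, 0.1121, 0.024 ]])), (array([292.1, 262.5]), 0.66, array([[0.5974, 0.1106, 0.024 ]]))]
tray [(array([283.1, 193.7]), 0.76, array([[0.5411, 0.1125, 0.024 ]]))]
```

View pics/w3.png

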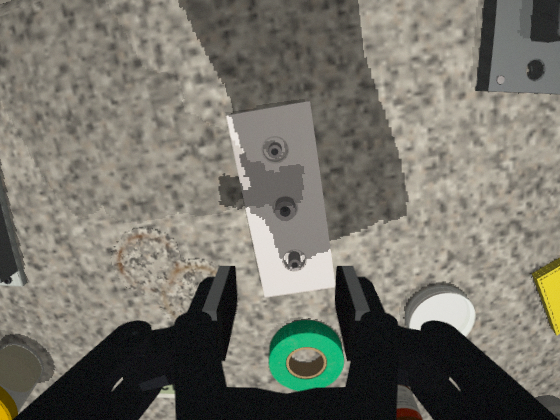

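View pics/crop4.png

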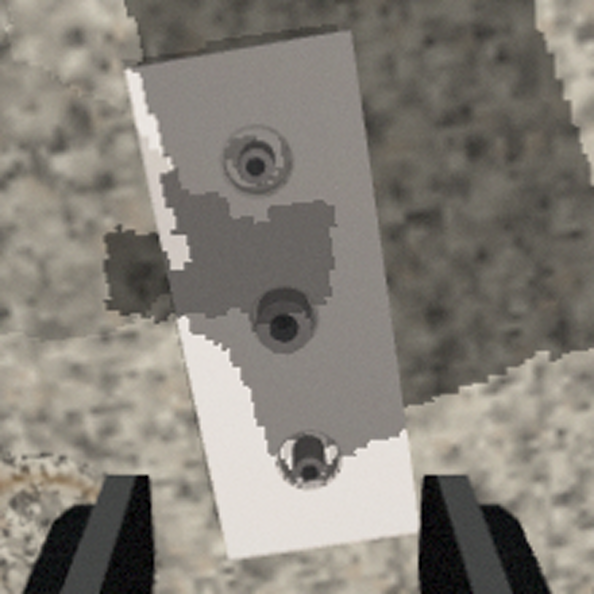

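```bash
python3 - <<'E'
from fitcell import *
d=np.load("w3.npz");s=dict(position=d["st"][:3],tcp_rot=d["st"][3:]); f=cams.grab_frame("wrist")
c=lambda x,y:[180+x/2.7-.3,90+y/2.7-.3]
loc=[[-.045,0,.016],[.045,0,.016],[-.075,-.03,.016],[-.075,.03,.016],[.075,-.03,.016],[.075,.03,.016]]
px=[c(256.5,159.5),c(308,460),c(127,68),c(351,31),c(230,558),c(417,532)]
q,res=fit(f,s,loc,px,[.553,.112,.0]); print(q,np.degrees(q[2]),res.round(1))
im=np.ascontiguousarray(d["img"][:,:,::-1]);big=cv2.resize(im[170:245,250:325],None,fx=8,fy=8,interpolation=cv2.INTER_CUBIC)
def circ(x,y,z,r,col):
    m=proj(f,[[x+r*np.cos(a),y+r*np.sin(a),z] for a in np.linspace(0,6.28,60)],s)
    cv2.polylines(big,[((m-[250,170]+.5)*8-.5).astype(int)],True,col,1)
circ(q[0],q[1],.016,.009,(0,255,0));circ(q[0],q[1],.024,.008,(0,0,255));circ(q[0],q[1],.024,.001,(0,0,255))
cv2.imwrite("pics/crop5.png",big)
E
```

```text
[0.55440104 0.11171906 0.00268173] 0.15365192919273898 [[ 0.3  0.7]
 [ 0.  -0.2]
 [-0.5 -0.1]
 [ 0.3 -0.5]
 [-0.9  0.2]
 [ 0.7 -0.1]]
```

View pics/crop5.png

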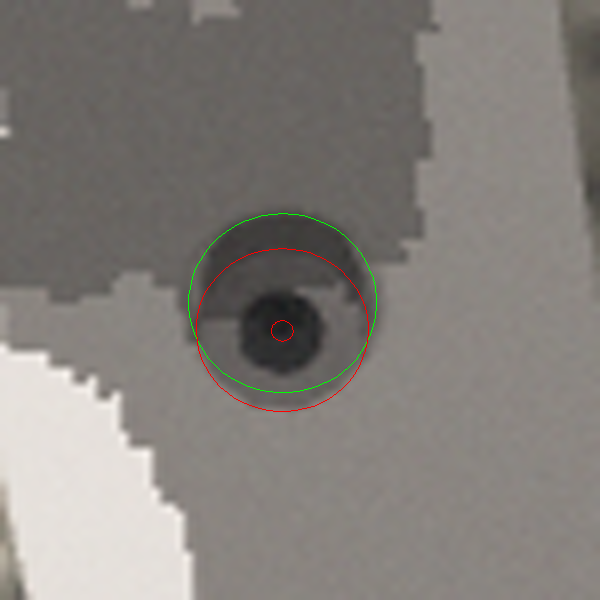

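The middle tray item is the wide one: its top disc fits the 16 mm circle and its centre dot sits at (285,211). The items at (275,149) and (292,262) are the slim pins. Next I descend and grasp.

```bash
python3 - <<'E'
from h import *
s=readout.observe(); print(s["position"].round(4)); print(inc([.5544,.1117,.017],80.8))
E
```

```text
[0.5526 0.1115 0.1295]
(array([  0.5,   1.8, 112.5]), array([ 0., -0.,  0.]))
```

```bash
python3 - <<'E'
from fitcell import *
s=readout.observe(); f=cams.grab_frame("wrist"); print(s["position"].round(4),phi(s),s["qvel"].round(3))
np.savez("w4.npz",img=f["image"],st=np.r_[s["position"],s["tcp_rot"]])
print([(np.round(q["xy"],1),round(q["score"],2),back(f,q["xy"],.024,s).round(4)) for q in find_in("electrode","wrist")])
q=(.5544,.1117)
im=np.ascontiguousarray(f["image"][:,:,::-1]);big=cv2.resize(im[170:245,250:325],None,fx=8,fy=8,interpolation=cv2.INTER_CUBIC)
def circ(x,y,z,r,col):
    m=proj(f,[[x+r*np.cos(a),y+r*np.sin(a),z] for a in np.linspace(0,6.28,60)],s)
    cv2.polylines(big,[((m-[250,170]+.5)*8-.5).astype(int)],True,col,1)
circ(q[0],q[1],.016,.009,(0,255,0));circ(q[0],q[1],.024,.008,(0,0,255));circ(q[0],q[1],.024,.001,(0,0,255))
cv2.imwrite("pics/crop6.png",big)
E
```

```text
[0.5526 0.1115 0.1295] 80.80384789874536 [-0.001  0.     0.    -0.     0.001  0.001]
[(array([285.7, 209.7]), 0.69, array([[0.5539, 0.1111, 0.024 ]])), (array([290.3, 261.7]), 0.23, array([[0.597 , 0.1078, 0.024 ]]))]
```

View pics/crop6.png

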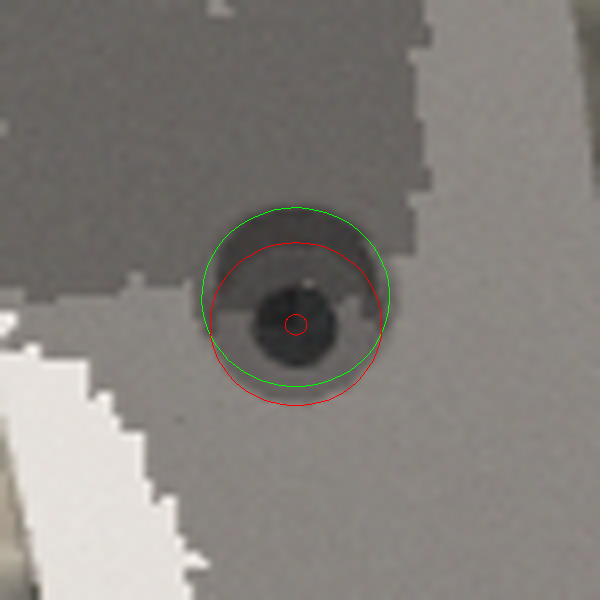

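servo_tool([
  {"offset": [0.5,2,40],"angular": [0,0,0],"grip": 36},
  {"offset": [0.5,2,75],"angular": [0,0,0],"grip": 36},
  {"offset": [0.5,2,100],"angular": [0,0,0],"grip": 36},
  {"offset": [0.5,2,112],"angular": [0,0,0],"grip": 36},
  {"offset": [0.5,2,112],"angular": [0,0,0],"grip": 36},
  {"offset": [0.5,2,112],"angular": [0,0,0],"grip": 36},
], squeeze=40)

```text
time: 5.75
position: [0.555, 0.1127, 0.0178]
tcp_rot: [0.761, 0.649, 0.0, 0.0]
contact_force: [-0.2, -0.7, -0.3]
gripper_width: 0.0361
```

servo_tool([
  {"offset": [0,0,0],"angular": [0,0,0],"grip": 5},
  {"offset": [0,0,0],"angular": [0,0,0],"grip": 5},
  {"offset": [0,0,0],"angular": [0,0,0],"grip": 5},
  {"offset": [0,0,0],"angular": [0,0,0],"grip": 5},
  {"offset": [0,0,0],"angular": [0,0,0],"grip": 5},
], squeeze=40)

```text
time: 6.25
position: [0.5552, 0.1128, 0.0182]
tcp_rot: [0.761, 0.649, 0.001, 0.0]
contact_force: [-0.3, -0.6, 5.6]
gripper_width: 0.0128
```

```bash
python3 - <<'E'
from fitcell import *
s=readout.observe(); f=cams.grab_frame("wrist"); print(s["time"],s["position"].round(4),phi(s),s["contact_force"].round(1),s["gripper_width"])
save(f,"w5.png")
E
```

```text
6.25 [0.5552 0.1128 0.0182] 80.9031030902846 [-0.3 -0.6  5.6] 0.012790766398845842
```

View pics/w5.png

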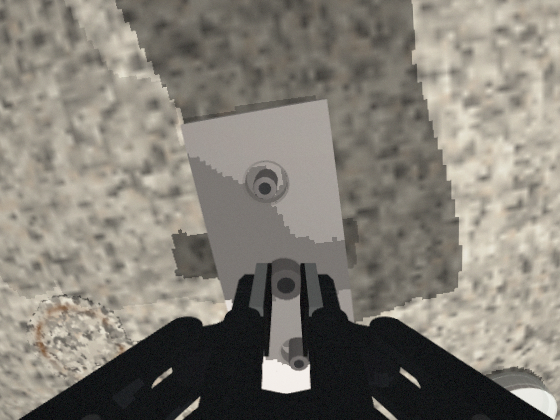

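```bash
python3 - <<'E'
import cv2
a=cv2.imread("pics/w5.png")[240:390,220:360]
cv2.imwrite("pics/crop7.png",cv2.resize(a,None,fx=4,fy=4,interpolation=2))
E
```

```text
(no output)
```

View pics/crop7.png

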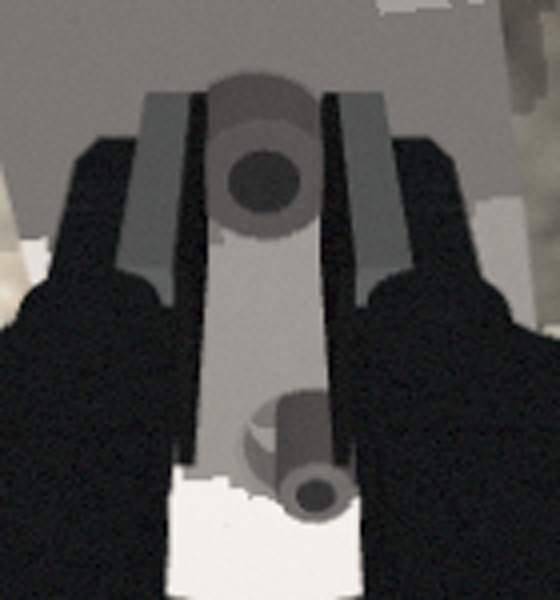

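The electrode (top disc at 286,285) sits between the pads. The width reads 12.8 mm, less than the 16 mm diameter, so I'll lift a little and check.

servo_tool([
  {"offset": [0,0,-4],"angular": [0,0,0],"grip": 5},
  {"offset": [0,0,-12],"angular": [0,0,0],"grip": 5},
  {"offset": [0,0,-25],"angular": [0,0,0],"grip": 5},
  {"offset": [0,0,-40],"angular": [0,0,0],"grip": 5},
  {"offset": [0,0,-40],"angular": [0,0,0],"grip": 5},
], squeeze=40)

```text
time: 6.8
position: [0.5559, 0.1132, 0.0595]
tcp_rot: [0.761, 0.649, 0.002, 0.001]
contact_force: [0.3, 0.4, -0.8]
gripper_width: 0.0128
```

```bash
python3 - <<'E'
from fitcell import *
s=readout.observe(); f=cams.grab_frame("wrist"); print(s["time"],s["position"].round(4),phi(s),s["contact_force"].round(1),s["gripper_width"])
a=f["image"][200:350,220:360,::-1]
cv2.imwrite("pics/crop8.png",cv2.resize(a,None,fx=4,fy=4,interpolation=2))
E
```

```text
6.8 [0.5559 0.1132 0.0595] 80.91321078492848 [ 0.3  0.4 -0.8] 0.012765114639155228
```

View pics/crop8.png

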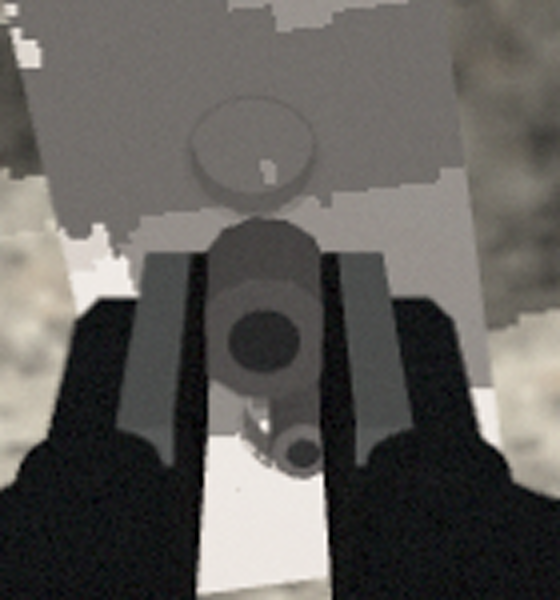

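```bash
python3 - <<'E'
from fitcell import *
s=readout.observe(); f=cams.grab_frame("wrist")
p=back(f,[285.6,284.9],s["position"][2]+.0058,s)[0]
print(p,"tool rel",R.from_quat(s["tcp_rot"]).inv().apply(p-s["position"]))
# target: TCP such that camera-pocket aligned
print(inc([.515,-.161,.135],80.8))
E
```

```text
[0.55478937 0.11306649 0.06417299] tool rel [-0.00013342 -0.00059938 -0.00580134]
(array([-276.8,    4. ,  -77.6]), array([ 0.04, -0.03,  0.11]))
```

servo_tool([
  {"offset": [-30,0,-40],"angular": [0,0,0],"grip": 5},
  {"offset": [-75,2,-78],"angular": [0,0,0],"grip": 5},
  {"offset": [-124,3,-78],"angular": [0,0,0],"grip": 5},
  {"offset": [-173,4,-78],"angular": [0,0,0],"grip": 5},
  {"offset": [-222,4,-78],"angular": [0,0,0],"grip": 5},
  {"offset": [-260,4.5,-78],"angular": [0,0,0],"grip": 5},
  {"offset": [-277,4.5,-78],"angular": [0,0,0],"grip": 5},
  {"offset": [-277,4.5,-78],"angular": [0,0,0],"grip": 5},
  {"offset": [-277,4.5,-78],"angular": [0,0,0],"grip": 5},
], squeeze=40)

```text
time: 7.8
position: [0.5149, -0.1613, 0.1346]
tcp_rot: [0.761, 0.648, -0.0, -0.001]
contact_force: [0.9, -0.1, -0.3]
gripper_width: 0.0129
```

```bash
python3 - <<'E'
from fitcell import *
cams.grab_frame("wrist")
s=readout.observe(); f=cams.grab_frame("wrist"); print(s["time"],s["position"].round(4),phi(s),s["contact_force"].round(1),s["gripper_width"],s["qvel"].round(3))
np.savez("w6.npz",img=f["image"],st=np.r_[s["position"],s["tcp_rot"]])
print([(np.round(q["xy"],1),round(q["score"],2),back(f,q["xy"],.03,s).round(4)) for q in find_in("pocket","wrist")])
a=np.ascontiguousarray(f["image"][90:290,220:350,::-1]); a=cv2.resize(a,None,fx=3,fy=3,interpolation=2); b=a.copy()
q=(.515,-.161)
def circ(x,y,z,r,col):
    m=proj(f,[[x+r*np.cos(t),y+r*np.sin(t),z] for t in np.linspace(0,6.28,60)],s)
    cv2.polylines(b,[((m-[220,90]+.5)*3-.5).astype(int)],True,col,1)
circ(*q,.03,.009,(0,255,0));
for k in(-1,1): circ(q[0]+k*.042*np.cos(-.16),q[1]+k*.042*np.sin(-.16),.047,.0025,(0,0,255))
cv2.imwrite("pics/crop9.png",np.hstack([a,b]))
E
```

```text
7.85 [ 0.515  -0.1607  0.1347] 80.91348644493087 [-0.5 -0.7  0. ] 0.013010745839999848 [ 0.017 -0.005  0.004  0.001 -0.     0.   ]
[(array([282.1, 182.9]), 0.94, array([[ 0.4954, -0.1603,  0.03  ]]))]
```

View pics/crop9.png

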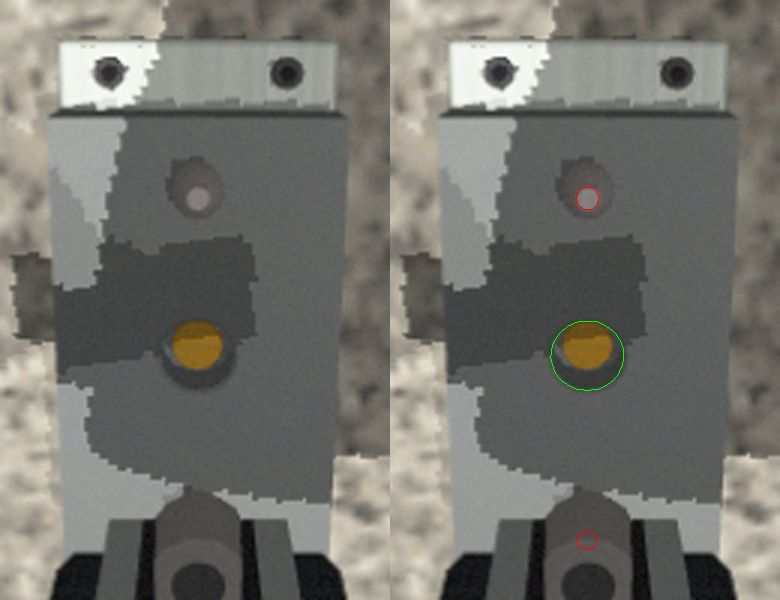

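```bash
python3 - <<'E'
from fitcell import *
s=readout.observe(); print(s["position"].round(4),s["qvel"].round(3)); print(inc([.5156,-.161,.0435],80.8))
E
```

```text
[ 0.5153 -0.1603  0.135 ] [ 0.006 -0.004  0.003  0.003 -0.002 -0.002]
(array([-0.7,  0.5, 91.5]), array([-0.04, -0.02,  0.18]))
```

servo_tool([
  {"offset": [-0.5,0.3,45],"angular": [0,0,0],"grip": 5},
  {"offset": [-0.5,0.3,75],"angular": [0,0,0],"grip": 5},
  {"offset": [-0.5,0.3,91],"angular": [0,0,0],"grip": 5},
  {"offset": [-0.5,0.3,91],"angular": [0,0,0],"grip": 5},
  {"offset": [-0.5,0.3,91],"angular": [0,0,0],"grip": 5},
  {"offset": [-0.5,0.3,91],"angular": [0,0,0],"grip": 5},
  {"offset": [-0.5,0.3,91],"angular": [0,0,0],"grip": 5},
], squeeze=40)

```text
time: 8.65
position: [0.5163, -0.1619, 0.0455]
tcp_rot: [0.761, 0.649, 0.001, 0.001]
contact_force: [-0.4, -0.1, -0.3]
gripper_width: 0.0128
```

```bash
python3 - <<'E'
from fitcell import *
s=readout.observe(); print(s["position"].round(4),s["qvel"].round(3)); print(inc([.5156,-.161,.0435],80.8))
f=cams.grab_frame("wrist")
np.savez("w7.npz",img=f["image"],st=np.r_[s["position"],s["tcp_rot"]])
a=np.ascontiguousarray(f["image"][180:360,220:360,::-1]); a=cv2.resize(a,None,fx=4,fy=4,interpolation=2)
q=(.515,-.161)
for (x,y,z,r) in [(*q,.03,.009),]+[(q[0]+k*.042*np.cos(-.16),q[1]+k*.042*np.sin(-.16),.047,.0025) for k in(-1,1)]:
    m=proj(f,[[x+r*np.cos(t),y+r*np.sin(t),z] for t in np.linspace(0,6.28,60)],s)
    cv2.polylines(a,[((m-[220,180]+.5)*4-.5).astype(int)],True,(0,255,0),1)
cv2.imwrite("pics/crop10.png",a[:600])
E
```

```text
[ 0.5163 -0.1619  0.0455] [-0.003  0.002 -0.004 -0.004 -0.002  0.002]
(array([ 0.8, -0.9,  2. ]), array([0.11, 0.01, 0.13]))
```

View pics/crop10.png

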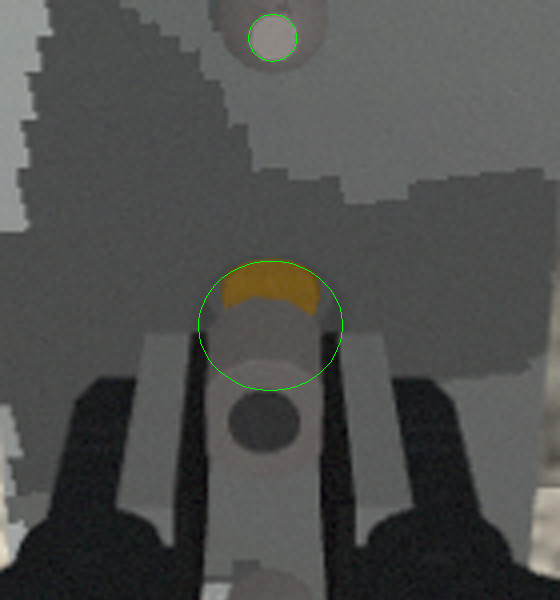

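servo_tool([
  {"offset": [0.8,-0.9,2],"angular": [0,0,0],"grip": 5},
  {"offset": [0.8,-0.9,4],"angular": [0,0,0],"grip": 5},
  {"offset": [0.8,-0.9,6],"angular": [0,0,0],"grip": 5},
  {"offset": [0.8,-0.9,8],"angular": [0,0,0],"grip": 5},
  {"offset": [0.8,-0.9,9],"angular": [0,0,0],"grip": 5},
  {"offset": [0.8,-0.9,9],"angular": [0,0,0],"grip": 5},
], squeeze=40)

```text
time: 9.3
position: [0.5146, -0.161, 0.0351]
tcp_rot: [0.761, 0.649, -0.0, -0.0]
contact_force: [-0.2, -0.5, 0.0]
gripper_width: 0.0128
```

```bash
python3 - <<'E'
from fitcell import *
s=readout.observe(); print(s["position"].round(4),s["contact_force"].round(1)); print(inc([.5156,-.161,.0325],80.8))
f=cams.grab_frame("wrist")
a=np.ascontiguousarray(f["image"][180:360,220:360,::-1]); a=cv2.resize(a,None,fx=4,fy=4,interpolation=2)
q=(.515,-.161)
for (x,y,z,r) in [(*q,.03,.009),]+[(q[0]+k*.042*np.cos(-.16),q[1]+k*.042*np.sin(-.16),.047,.0025) for k in(-1,1)]:
    m=proj(f,[[x+r*np.cos(t),y+r*np.sin(t),z] for t in np.linspace(0,6.28,60)],s)
    cv2.polylines(a,[((m-[220,180]+.5)*4-.5).astype(int)],True,(0,255,0),1)
cv2.imwrite("pics/crop11.png",a[:600])
E
```

```text
[ 0.5146 -0.161   0.0351] [-0.2 -0.5  0. ]
(array([0.1, 1. , 2.6]), array([-0.02, -0.01,  0.1 ]))
```

View pics/crop11.png

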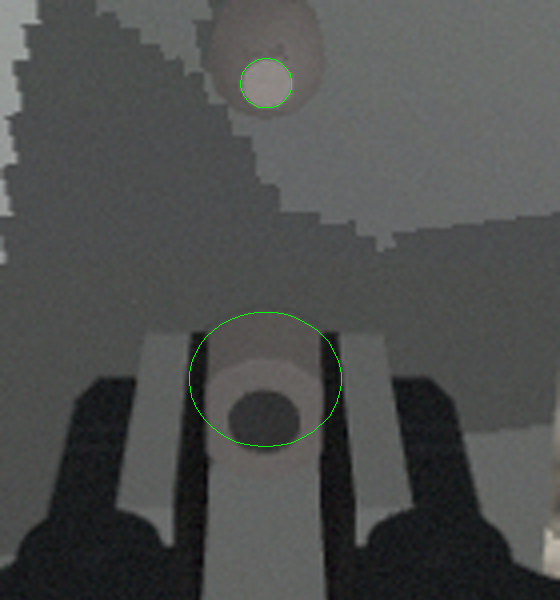

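servo_tool([
  {"offset": [0,0.5,1],"angular": [0,0,0],"grip": 5},
  {"offset": [0,0.5,2],"angular": [0,0,0],"grip": 5},
  {"offset": [0,0.5,3],"angular": [0,0,0],"grip": 5},
  {"offset": [0,0.5,3],"angular": [0,0,0],"grip": 5},
], squeeze=40)

```text
time: 9.75
position: [0.5153, -0.1611, 0.0323]
tcp_rot: [0.761, 0.649, 0.0, -0.0]
contact_force: [-0.7, -0.5, 0.4]
gripper_width: 0.0127
```

servo_tool([
  {"offset": [0,0,0.3],"angular": [0,0,0],"grip": 36},
  {"offset": [0,0,0.3],"angular": [0,0,0],"grip": 36},
  {"offset": [0,0,0.3],"angular": [0,0,0],"grip": 36},
  {"offset": [0,0,-10],"angular": [0,0,0],"grip": 36},
  {"offset": [0,0,-40],"angular": [0,0,0],"grip": 40},
  {"offset": [0,0,-80],"angular": [0,0,0],"grip": 45},
  {"offset": [0,0,-103],"angular": [0,0,0],"grip": 45},
  {"offset": [0,0,-103],"angular": [0,0,0],"grip": 45},
])

```text
time: 10.55
position: [0.5173, -0.1617, 0.1396]
tcp_rot: [0.761, 0.649, 0.002, 0.003]
contact_force: [0.0, -0.2, 0.8]
gripper_width: 0.0453
```

```bash
python3 - <<'E'
from fitcell import *
cams.grab_frame("wrist")
s=readout.observe(); print(s["time"],s["position"].round(4),s["contact_force"].round(1)); 
f=cams.grab_frame("wrist")
np.savez("w8.npz",img=f["image"],st=np.r_[s["position"],s["tcp_rot"]])
a=np.ascontiguousarray(f["image"][90:290,220:350,::-1]); a=cv2.resize(a,None,fx=3,fy=3,interpolation=2); b=a.copy()
q=(.515,-.161)
for (x,y,z,r) in [(*q,.03,.009),(*q,.038,.008)]+[(q[0]+k*.042*np.cos(-.16),q[1]+k*.042*np.sin(-.16),.047,.0025) for k in(-1,1)]:
    m=proj(f,[[x+r*np.cos(t),y+r*np.sin(t),z] for t in np.linspace(0,6.28,60)],s)
    cv2.polylines(b,[((m-[220,90]+.5)*3-.5).astype(int)],True,(0,255,0),1)
cv2.imwrite("pics/crop12.png",np.hstack([a,b]))
print(inc([.437,.311,.15],81.5))
E
```

```text
10.6 [ 0.5163 -0.1614  0.1375] [-0.3  1.2 -0.7]
(array([ 453.8, -152.1,  -14.2]), array([ 0.08,  0.01, -0.59]))
```

View pics/crop12.png

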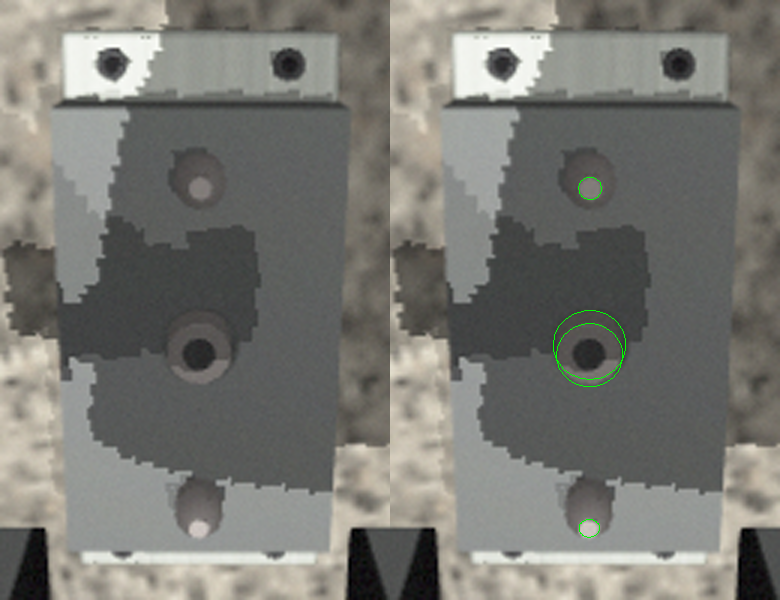

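The electrode stands seated and upright; its top at (286,207) coincides with the model at z = 38 mm. Now to the cover.

servo_tool([
  {"offset": [45,-15,-12],"angular": [0,0,0],"grip": 50},
  {"offset": [93,-31,-12],"angular": [0,0,0],"grip": 50},
  {"offset": [140,-47,-12],"angular": [0,0,0],"grip": 50},
  {"offset": [187,-62,-12],"angular": [0,0,0],"grip": 50},
  {"offset": [234,-78,-12],"angular": [0,0,0],"grip": 50},
  {"offset": [281,-94,-12],"angular": [0,0,0],"grip": 50},
  {"offset": [328,-110,-12],"angular": [0,0,0],"grip": 50},
  {"offset": [375,-126,-12],"angular": [0,0,0],"grip": 50},
  {"offset": [420,-141,-12],"angular": [0,0,0],"grip": 50},
  {"offset": [454,-152,-12],"angular": [0,0,0],"grip": 50},
])

```text
time: 11.65
position: [0.4354, 0.3135, 0.1461]
tcp_rot: [0.76, 0.649, -0.001, -0.0]
contact_force: [0.4, -2.1, 0.4]
gripper_width: 0.0498
```

servo_tool([
  {"offset": [0,0,0],"angular": [0,0,0],"grip": 50},
  {"offset": [0,0,0],"angular": [0,0,0],"grip": 50},
  {"offset": [0,0,0],"angular": [0,0,0],"grip": 50},
])

```text
time: 11.95
position: [0.4365, 0.3102, 0.1466]
tcp_rot: [0.761, 0.649, -0.001, 0.0]
contact_force: [-1.0, -0.2, -0.9]
gripper_width: 0.0502
```

```bash
python3 - <<'E'
from fitcell import *
s=readout.observe(); f=cams.grab_frame("wrist"); print(s["time"],s["position"].round(4),phi(s),s["qvel"].round(3))
np.savez("w9.npz",img=f["image"],st=np.r_[s["position"],s["tcp_rot"]])
print([(np.round(q["xy"],1),round(q["score"],2)) for q in find_in("cover","wrist")])
save(f,"w9.png")
a=f["image"][90:290,195:375,::-1]
cv2.imwrite("pics/crop13.png",cv2.resize(a,None,fx=3,fy=3,interpolation=2))
E
```

```text
11.95 [0.4365 0.3102 0.1466] 80.8821324493944 [-0.014 -0.008  0.004  0.001  0.001  0.001]
[(array([290.2, 191.5]), 0.7)]
```

View pics/w9.png

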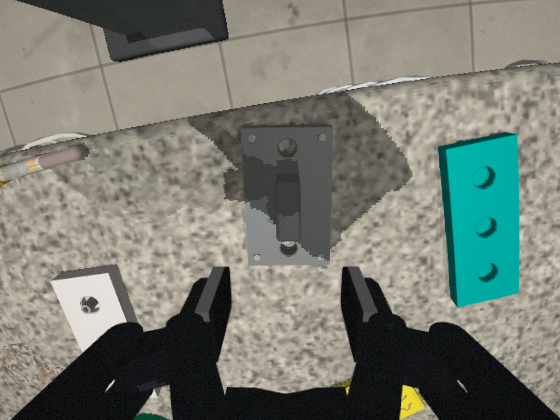

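View pics/crop13.png

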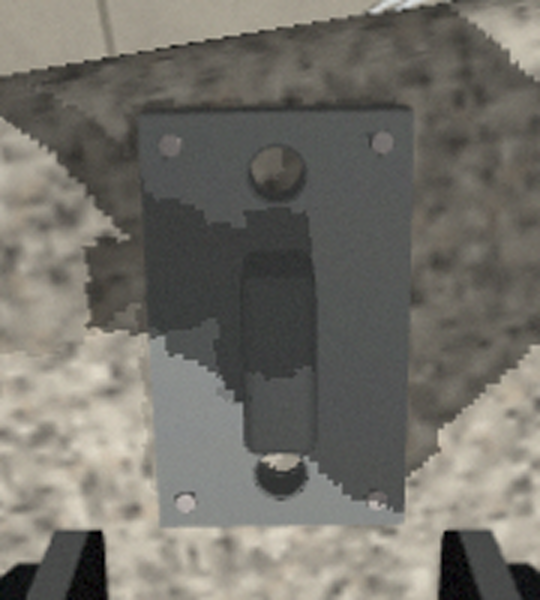

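```bash
python3 - <<'E'
from fitcell import *
d=np.load("w9.npz");s=dict(position=d["st"][:3],tcp_rot=d["st"][3:]); f=cams.grab_frame("wrist")
c=lambda x,y:[195+x/3-.33,90+y/3-.33]
loc=[[-.042,0,.018],[-.058,-.035,.018],[-.058,.035,.018],[.058,-.035,.018],[.058,.035,.018],[0,0,.05]]
px=[c(278,172),c(138,111),c(412,109),c(160,526),c(405,523),c(280,365.5)]
q,res=fit(f,s,loc,px,[.437,.311,-.15]); print(q,np.degrees(q[2]),res.round(1))
im=np.ascontiguousarray(d["img"][90:290,195:375,::-1]);b=cv2.resize(im,None,fx=3,fy=3,interpolation=2)
def W(l):
    l=np.array(l);cs,sn=np.cos(q[2]),np.sin(q[2]);return np.c_[q[0]+cs*l[:,0]-sn*l[:,1],q[1]+sn*l[:,0]+cs*l[:,1],l[:,2]]
def dr(l,col): cv2.polylines(b,[((proj(f,W(l),s)-[195,90]+.5)*3-.5).astype(int)],True,col,1)
dr([[-.058,-.035,.018],[-.058,.035,.018],[.058,.035,.018],[.058,-.035,.018]],(0,255,0))
dr([[-.023,-.009,.05],[-.023,.009,.05],[.023,.009,.05],[.023,-.009,.05]],(0,0,255))
for k in(-1,1): dr([[k*.042+.007*np.cos(a),.007*np.sin(a),.018] for a in np.linspace(0,6.28,40)],(255,255,0))
cv2.imwrite("pics/crop14.png",b)
E
```

```text
[ 0.43693318  0.31141704 -0.14255839] -8.167993976921943 [[-0.4  0.2]
 [-0.2  0.3]
 [ 0.8 -0.5]
 [ 0.1 -0.4]
 [-0.3 -0.5]
 [-0.1  0.8]]
```

View pics/crop14.png

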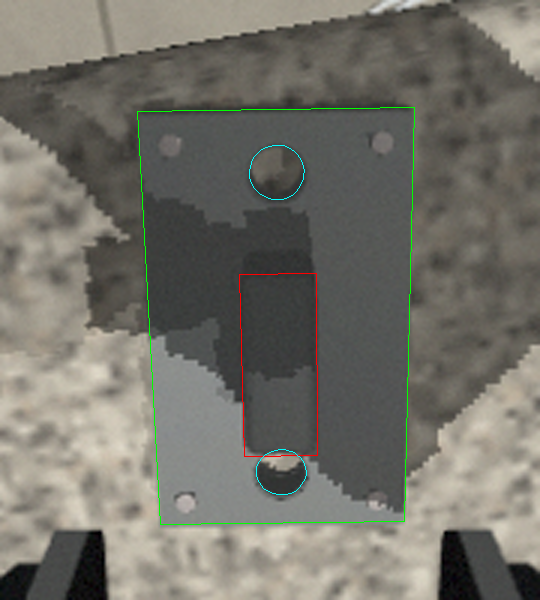

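```bash
python3 - <<'E'
from fitcell import *
s=readout.observe(); print(s["position"].round(4)); print(inc([.4369,.3114,.024],81.8))
E
```

```text
[0.4371 0.3101 0.1473]
(array([  1.3,  -0.4, 123.3]), array([-0.02,  0.01, -0.99]))
```

servo_tool([
  {"offset": [1.2,-0.5,45],"angular": [0,0,-1],"grip": 50},
  {"offset": [1.2,-0.5,85],"angular": [0,0,-1],"grip": 50},
  {"offset": [1.2,-0.5,110],"angular": [0,0,-1],"grip": 50},
  {"offset": [1.2,-0.5,122],"angular": [0,0,-1],"grip": 50},
  {"offset": [1.2,-0.5,122],"angular": [0,0,-1],"grip": 45},
  {"offset": [1.2,-0.5,122],"angular": [0,0,-1],"grip": 40},
  {"offset": [1.2,-0.5,122],"angular": [0,0,-1],"grip": 35},
], squeeze=60)

```text
time: 12.8
position: [0.4376, 0.313, 0.0269]
tcp_rot: [0.755, 0.655, 0.001, 0.0]
contact_force: [-0.6, -0.3, 0.3]
gripper_width: 0.0349
```

servo_tool([
  {"offset": [0,0,0],"angular": [0,0,0],"grip": 5},
  {"offset": [0,0,0],"angular": [0,0,0],"grip": 5},
  {"offset": [0,0,0],"angular": [0,0,0],"grip": 5},
  {"offset": [0,0,0],"angular": [0,0,0],"grip": 5},
  {"offset": [0,0,0],"angular": [0,0,0],"grip": 5},
], squeeze=60)

```text
time: 13.3
position: [0.4374, 0.313, 0.0267]
tcp_rot: [0.755, 0.655, 0.001, 0.0]
contact_force: [-1.5, -1.1, 7.1]
gripper_width: 0.0168
```

```bash
python3 - <<'E'
from fitcell import *
s=readout.observe(); f=cams.grab_frame("wrist"); print(s["time"],s["position"].round(4),phi(s),s["contact_force"].round(1),s["gripper_width"])
np.savez("w10.npz",img=f["image"],st=np.r_[s["position"],s["tcp_rot"]])
save(f,"w10.png")
E
```

```text
13.3 [0.4374 0.313  0.0267] 81.90859013516412 [-1.5 -1.1  7.1] 0.0167640306481949
```

View pics/w10.png

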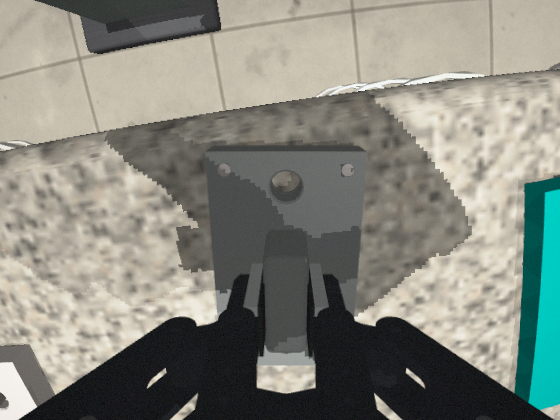

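servo_tool([
  {"offset": [0,0,-4],"angular": [0,0,0],"grip": 5},
  {"offset": [0,0,-15],"angular": [0,0,0],"grip": 5},
  {"offset": [0,0,-35],"angular": [0,0,0],"grip": 5},
  {"offset": [0,0,-65],"angular": [0,0,0],"grip": 5},
  {"offset": [0,0,-93],"angular": [0,0,0],"grip": 5},
  {"offset": [0,0,-93],"angular": [0,0,0],"grip": 5},
  {"offset": [0,0,-93],"angular": [0,0,0],"grip": 5},
], squeeze=60)

```text
time: 14.05
position: [0.4368, 0.3127, 0.1192]
tcp_rot: [0.755, 0.655, 0.001, 0.0]
contact_force: [-0.3, -0.7, -2.3]
gripper_width: 0.017
```

```bash
python3 - <<'E'
from fitcell import *
s=readout.observe(); f=cams.grab_frame("wrist"); print(s["time"],s["position"].round(4),s["tcp_rot"].round(4),phi(s),s["contact_force"].round(1),s["gripper_width"])
np.savez("w11.npz",img=f["image"],st=np.r_[s["position"],s["tcp_rot"]])
a=f["image"][130:330,185:385,::-1]; o=np.load("w10.npz")["img"][130:330,185:385,::-1]
r=lambda x:cv2.resize(x,None,fx=2,fy=2,interpolation=2)
cv2.imwrite("pics/crop15.png",np.hstack([r(o),r(a)]))
E
```

```text
14.05 [0.4368 0.3127 0.1192] [0.7552 0.6555 0.0008 0.    ] 81.90978108575455 [-0.3 -0.7 -2.3] 0.017008964184708975
```

View pics/crop15.png

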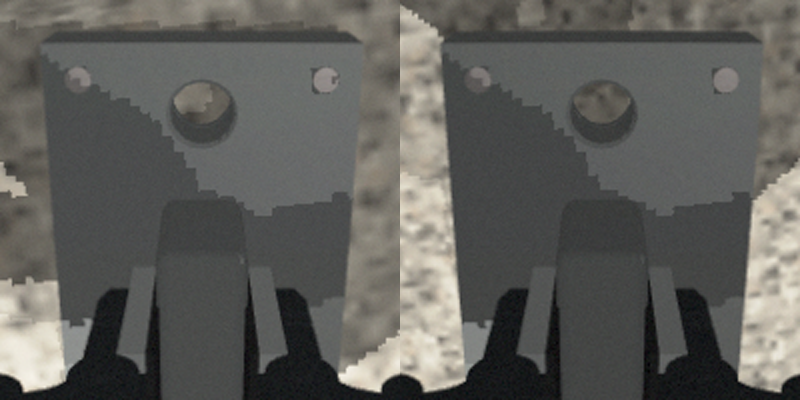

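```bash
python3 - <<'E'
from fitcell import *
d=np.load("w11.npz");s=dict(position=d["st"][:3],tcp_rot=d["st"][3:]); f=cams.grab_frame("wrist")
im=np.ascontiguousarray(d["img"][:,:,::-1])
b=cv2.resize(im[140:260,195:375],None,fx=4,fy=4,interpolation=2)
zt=s["position"][2]-.0267+.018
c=lambda x,y:[185+x/2-.25,130+y/2-.25]
loc=[[-.058,-.035,zt],[-.058,.035,zt],[-.042,0,zt]]
px=[c(43,42),c(361.5,42),c(202.5,112.5)]
q,res=fit(f,s,loc,px,[s["position"][0],s["position"][1],-.14]); print(q,np.degrees(q[2]),res.round(1))
rel=R.from_quat(s["tcp_rot"]).inv().apply([q[0]-s["position"][0],q[1]-s["position"][1],0]); print("cover in tool mm",rel*1e3,"phi-yaw",phi(s)-np.degrees(q[2]))
def W(l):
    l=np.array(l);cs,sn=np.cos(q[2]),np.sin(q[2]);return np.c_[q[0]+cs*l[:,0]-sn*l[:,1],q[1]+sn*l[:,0]+cs*l[:,1],l[:,2]]
def dr(l,col): cv2.polylines(b,[((proj(f,W(l),s)-[195,140]+.5)*4-.5).astype(int)],True,col,1)
dr([[-.058,-.035,zt],[-.058,.035,zt],[.058,.035,zt],[.058,-.035,zt]],(0,255,0))
dr([[-.042+.007*np.cos(a),.007*np.sin(a),zt] for a in np.linspace(0,6.28,40)],(255,255,0))
dr([[-.042+.007*np.cos(a),.007*np.sin(a),zt-.018] for a in np.linspace(0,6.28,40)],(0,255,255))
zb=zt+.032
dr([[-.023,-.009,zb],[-.023,.009,zb],[.023,.009,zb],[.023,-.009,zb]],(0,0,255))
cv2.imwrite("pics/crop16.png",b)
print(inc([.515,-.161,.119],80.8,readout.observe()))
E
```

```text
[ 0.43692407  0.31273633 -0.14074724] -8.064222757159955 [[-1.2 -0.1]
 [ 1.3 -0.1]
 [-0.1  0.3]]
cover in tool mm [0.00633904 0.0814998  0.00010122] phi-yaw 89.9740038429145
(array([-457.3,  144.8,   -1. ]), array([-0.05,  0.05,  1.11]))
```

View pics/crop16.png

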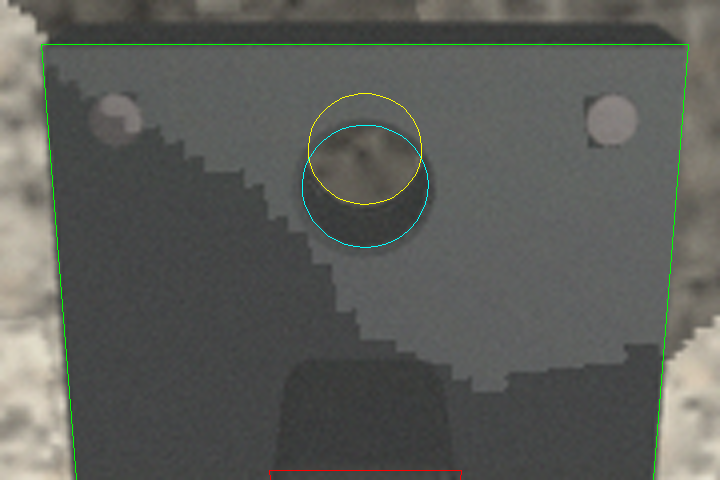

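Cover held without slipping, centred on the TCP to 0.1 mm and aligned with the jaws. Carrying it to above the cell.

servo_tool([
  {"offset": [-25,8,-5],"angular": [0,0,1],"grip": 5},
  {"offset": [-65,20,-10],"angular": [0,0,1],"grip": 5},
  {"offset": [-110,35,-10],"angular": [0,0,1],"grip": 5},
  {"offset": [-157,50,-10],"angular": [0,0,1],"grip": 5},
  {"offset": [-204,65,-10],"angular": [0,0,1],"grip": 5},
  {"offset": [-251,80,-10],"angular": [0,0,1],"grip": 5},
  {"offset": [-298,95,-10],"angular": [0,0,1],"grip": 5},
  {"offset": [-345,110,-10],"angular": [0,0,1],"grip": 5},
  {"offset": [-390,124,-5],"angular": [0,0,1],"grip": 5},
  {"offset": [-425,135,0],"angular": [0,0,1],"grip": 5},
], squeeze=60)

```text
time: 15.15
position: [0.5098, -0.1298, 0.1171]
tcp_rot: [0.761, 0.648, -0.001, -0.001]
contact_force: [0.7, 0.8, -1.6]
gripper_width: 0.0168
```

```bash
python3 - <<'E'
from fitcell import *
print(inc([.515,-.161,.11],80.8,readout.observe()))
E
```

```text
(array([-30. ,  10.1,   7.1]), array([-0.09,  0.  ,  0.03]))
```

servo_tool([
  {"offset": [-20,6,3],"angular": [0,0,0],"grip": 5},
  {"offset": [-32,10,6],"angular": [0,0,0],"grip": 5},
  {"offset": [-32,10,8],"angular": [0,0,0],"grip": 5},
  {"offset": [-32,10,8],"angular": [0,0,0],"grip": 5},
  {"offset": [-32,10,8],"angular": [0,0,0],"grip": 5},
], squeeze=60)

```text
time: 15.65
position: [0.515, -0.1592, 0.1101]
tcp_rot: [0.761, 0.649, -0.0, -0.0]
contact_force: [-0.5, 0.4, -1.0]
gripper_width: 0.0172
```

```bash
python3 - <<'E'
from fitcell import *
s=readout.observe();f=cams.grab_frame("wrist"); print(s["position"].round(4),phi(s),s["qvel"].round(3))
print(inc([.515,-.161,.08],80.8,readout.observe()))
save(f,"w12.png")
a=np.ascontiguousarray(f["image"][100:290,185:385,::-1]); b=cv2.resize(a,None,fx=3,fy=3,interpolation=2)
q=(.515,-.161)
for (x,y,z,r) in [(q[0]+k*.042*np.cos(-.16),q[1]+k*.042*np.sin(-.16),z,r) for k in(-1,) for z,r in((.047,.0025),(.03,.006))]:
    m=proj(f,[[x+r*np.cos(t),y+r*np.sin(t),z] for t in np.linspace(0,6.28,60)],s)
    cv2.polylines(b,[((m-[185,100]+.5)*3-.5).astype(int)],True,(0,255,0),1)
cv2.imwrite("pics/crop17.png",b)
E
```

```text
[ 0.515  -0.1592  0.1101] 80.9793080383973 [ 0.003 -0.008  0.003 -0.    -0.002 -0.002]
(array([-1.8,  0.2, 30.4]), array([-0.02, -0.02,  0.19]))
```

View pics/crop17.png

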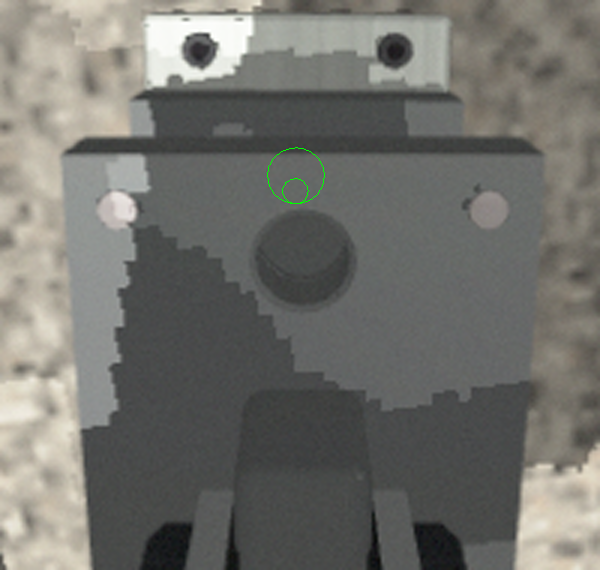

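servo_tool([
  {"offset": [-1.5,0.2,12],"angular": [0,0,0],"grip": 5},
  {"offset": [-1.5,0.2,24],"angular": [0,0,0],"grip": 5},
  {"offset": [-1.5,0.2,31],"angular": [0,0,0],"grip": 5},
  {"offset": [-1.5,0.2,31],"angular": [0,0,0],"grip": 5},
  {"offset": [-1.5,0.2,31],"angular": [0,0,0],"grip": 5},
  {"offset": [-1.5,0.2,31],"angular": [0,0,0],"grip": 5},
], squeeze=60)

```text
time: 16.3
position: [0.5154, -0.162, 0.0796]
tcp_rot: [0.761, 0.649, 0.0, 0.0]
contact_force: [-0.3, 0.2, -1.8]
gripper_width: 0.0171
```

```bash
python3 - <<'E'
from fitcell import *
s=readout.observe();f=cams.grab_frame("wrist"); print(s["position"].round(4),phi(s),s["qvel"].round(3))
print(inc([.515,-.161,.0567],80.8,readout.observe()))
a=np.ascontiguousarray(f["image"][100:290,185:385,::-1]); b=cv2.resize(a,None,fx=3,fy=3,interpolation=2)
q=(.515,-.161)
for (x,y,z,r) in [(q[0]+k*.042*np.cos(-.16),q[1]+k*.042*np.sin(-.16),z,r) for k in(-1,) for z,r in((.047,.0025),(.03,.006))]:
    m=proj(f,[[x+r*np.cos(t),y+r*np.sin(t),z] for t in np.linspace(0,6.28,60)],s)
    cv2.polylines(b,[((m-[185,100]+.5)*3-.5).astype(int)],True,(0,255,0),1)
cv2.imwrite("pics/crop18.png",b)
E
```

```text
[ 0.5154 -0.162   0.0796] 80.90465538153929 [-0.002 -0.003  0.001  0.001 -0.001  0.   ]
(array([ 1. , -0.6, 22.9]), array([ 0.03, -0.  ,  0.1 ]))
```

View pics/crop18.png

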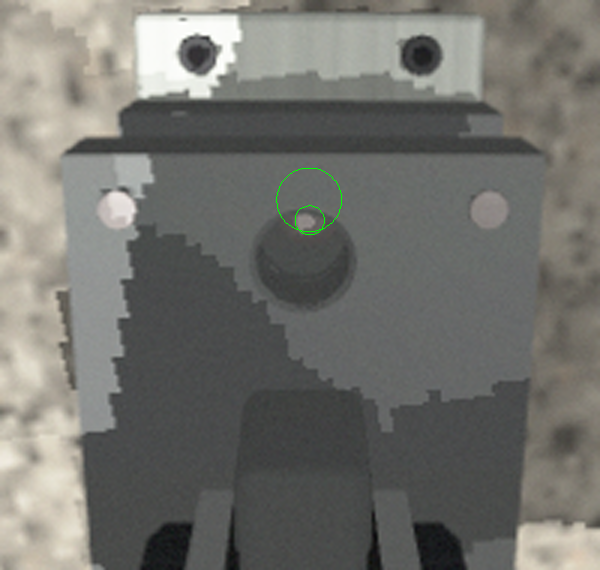

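servo_tool([
  {"offset": [0.7,-0.5,2],"angular": [0,0,0],"grip": 5},
  {"offset": [0.7,-0.5,5],"angular": [0,0,0],"grip": 5},
  {"offset": [0.7,-0.5,8],"angular": [0,0,0],"grip": 5},
  {"offset": [0.7,-0.5,10],"angular": [0,0,0],"grip": 5},
  {"offset": [0.7,-0.5,10],"angular": [0,0,0],"grip": 5},
  {"offset": [0.7,-0.5,10],"angular": [0,0,0],"grip": 5},
], squeeze=60)

```text
time: 16.95
position: [0.5148, -0.1612, 0.0692]
tcp_rot: [0.761, 0.649, -0.0, -0.0]
contact_force: [-0.4, 0.0, -1.9]
gripper_width: 0.0169
```

```bash
python3 - <<'E'
from fitcell import *
s=readout.observe();f=cams.grab_frame("wrist"); print(s["position"].round(4),phi(s),s["contact_force"].round(1),s["ft_torque"].round(2))
print(inc([.515,-.161,.0567],80.8,readout.observe()))
a=np.ascontiguousarray(f["image"][100:290,185:385,::-1]); b=cv2.resize(a,None,fx=3,fy=3,interpolation=2)
cv2.imwrite("pics/crop19.png",b)
E
```

```text
[ 0.5148 -0.1612  0.0692] 80.90702448476263 [-0.4  0.  -1.9] [ 0.06  0.   -0.01]
(array([ 0.2,  0.1, 12.6]), array([ 0.  , -0.  ,  0.11]))
```

View pics/crop19.png

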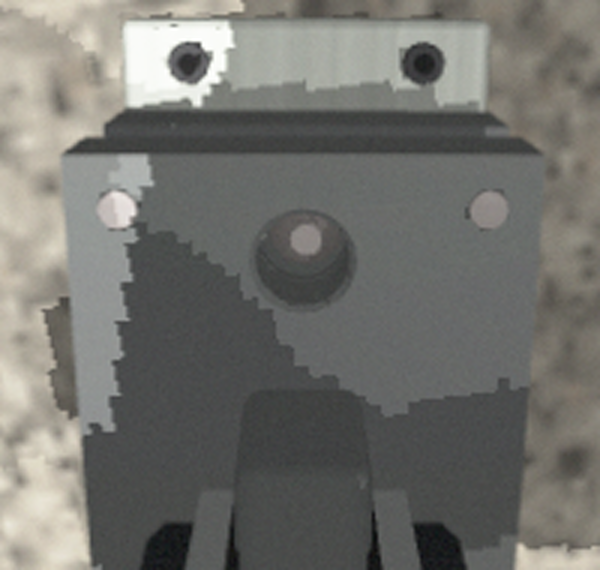

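servo_tool([
  {"offset": [0.3,0.1,2],"angular": [0,0,0],"grip": 5},
  {"offset": [0.3,0.1,4],"angular": [0,0,0],"grip": 5},
  {"offset": [0.3,0.1,6],"angular": [0,0,0],"grip": 5},
  {"offset": [0.3,0.1,7.5],"angular": [0,0,0],"grip": 5},
  {"offset": [0.3,0.1,7.5],"angular": [0,0,0],"grip": 5},
], squeeze=80)

```text
time: 17.5
position: [0.5148, -0.1608, 0.0615]
tcp_rot: [0.761, 0.649, -0.0, -0.0]
contact_force: [-0.2, -0.6, -1.5]
gripper_width: 0.0167
```

Well engaged, with no side force. Next I press down in small steps against the spring.

servo_tool([
  {"offset": [0,0,1],"angular": [0,0,0],"grip": 5},
  {"offset": [0,0,2],"angular": [0,0,0],"grip": 5},
  {"offset": [0,0,3],"angular": [0,0,0],"grip": 5},
  {"offset": [0,0,3],"angular": [0,0,0],"grip": 5},
  {"offset": [0,0,3],"angular": [0,0,0],"grip": 5},
], squeeze=80)

```text
time: 18.0
position: [0.5151, -0.161, 0.0591]
tcp_rot: [0.761, 0.649, 0.0, 0.0]
contact_force: [-0.8, 0.6, 4.6]
gripper_width: 0.0159
```

servo_tool([
  {"offset": [0,0,1],"angular": [0,0,0],"grip": 5},
  {"offset": [0,0,2],"angular": [0,0,0],"grip": 5},
  {"offset": [0,0,2],"angular": [0,0,0],"grip": 5},
  {"offset": [0,0,2],"angular": [0,0,0],"grip": 5},
], squeeze=80)

```text
time: 18.4
position: [0.5152, -0.1609, 0.057]
tcp_rot: [0.761, 0.649, 0.0, 0.0]
contact_force: [-1.2, 0.7, 5.9]
gripper_width: 0.0165
```

```bash
python3 - <<'E'
from fitcell import *
s=readout.observe();f=cams.grab_frame("wrist"); print(s["position"].round(4),s["tcp_rot"].round(4),phi(s),s["contact_force"].round(1),s["ft_torque"].round(2))
a=np.ascontiguousarray(f["image"][100:290,185:385,::-1]); b=cv2.resize(a,None,fx=3,fy=3,interpolation=2)
cv2.imwrite("pics/crop20.png",b)
g=cams.grab_frame("scene"); save(g,"s2.png")
E
```

```text
[ 0.5152 -0.1609  0.057 ] [7.609e-01 6.488e-01 2.000e-04 2.000e-04] 80.90539378568711 [-1.2  0.7  5.9] [0.06 0.28 0.  ]
```

View pics/crop20.png

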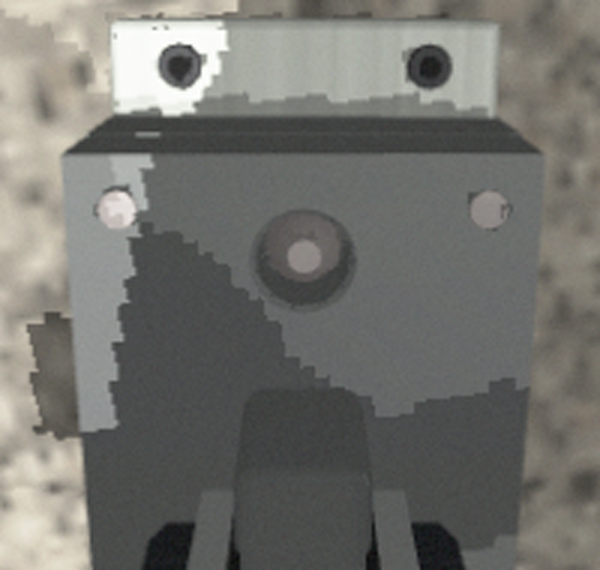

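servo_tool([
  {"offset": [0,0,0.5],"angular": [0,0,0],"grip": 5},
  {"offset": [0,0,1],"angular": [0,0,0],"grip": 5},
  {"offset": [0,0,1],"angular": [0,0,0],"grip": 5},
  {"offset": [0,0,1],"angular": [0,0,0],"grip": 5},
], squeeze=80)

```text
time: 18.9
position: [0.515, -0.161, 0.0568]
tcp_rot: [0.761, 0.649, 0.0, 0.0]
contact_force: [-5.0, 1.1, 16.0]
gripper_width: 0.0164
```

```bash
python3 - <<'E'
from fitcell import *
s=readout.observe();f=cams.grab_frame("wrist"); print(s["position"].round(4),s["tcp_rot"].round(4),phi(s),s["contact_force"].round(1),s["ft_torque"].round(2))
a=np.ascontiguousarray(f["image"][100:290,185:385,::-1]); b=cv2.resize(a,None,fx=3,fy=3,interpolation=2)
g=cams.grab_frame("scene"); save(g,"s3.png")
c=cv2.resize(np.ascontiguousarray(g["image"][110:190,280:370,::-1]),None,fx=6,fy=6,interpolation=2)
cv2.imwrite("pics/crop21.png",c); cv2.imwrite("pics/crop22.png",b)
s=readout.observe();print(s["contact_force"].round(1),s["ft_torque"].round(2),s["position"].round(4))
E
```

```text
[ 0.515  -0.161   0.0568] [7.609e-01 6.488e-01 3.000e-04 4.000e-04] 80.90502372204904 [-5.   1.1 16. ] [0.28 0.88 0.05]
[-4.3  0.9 15.8] [0.28 0.83 0.04] [ 0.5151 -0.1609  0.0568]
```

View pics/crop21.png

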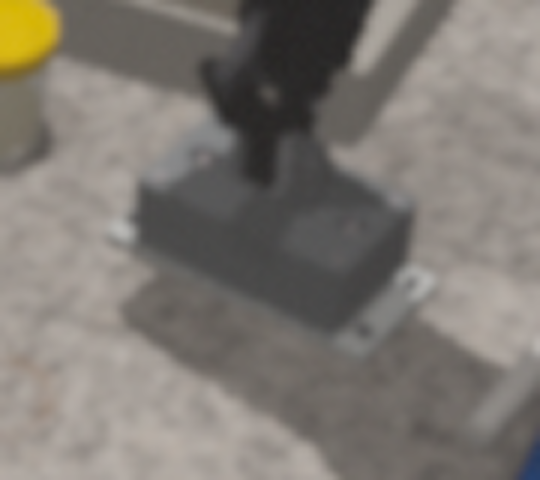

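View pics/crop22.png

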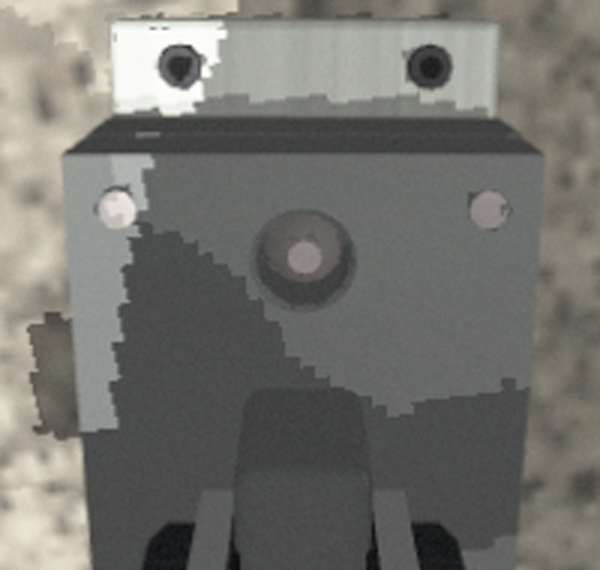

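servo_tool([
  {"offset": [0,-0.3,0.2],"angular": [0,0,0],"grip": 5},
  {"offset": [0,-0.3,0.2],"angular": [0,0,0],"grip": 5},
  {"offset": [0,-0.3,0.2],"angular": [0,0,0],"grip": 5},
  {"offset": [0,-0.3,0.2],"angular": [0,0,0],"grip": 5},
  {"offset": [0,-0.3,0.2],"angular": [0,0,0],"grip": 5},
], squeeze=80)

```text
time: 19.5
position: [0.5151, -0.1609, 0.0568]
tcp_rot: [0.761, 0.649, 0.0, 0.001]
contact_force: [-4.4, 0.9, 15.8]
gripper_width: 0.0162
```

```bash
python3 - <<'E'
from fitcell import *
s=readout.observe(); print(s["time"],s["position"].round(4),s["tcp_rot"].round(4),s["contact_force"].round(1),s["ft_torque"].round(2))
g=cams.grab_frame("top"); save(g,"t3.png")
E
```

```text
19.5 [ 0.5151 -0.1609  0.0568] [7.609e-01 6.488e-01 5.000e-04 6.000e-04] [-4.4  0.9 15.8] [ 0.31  0.8  -0.08]
```

View pics/t3.png

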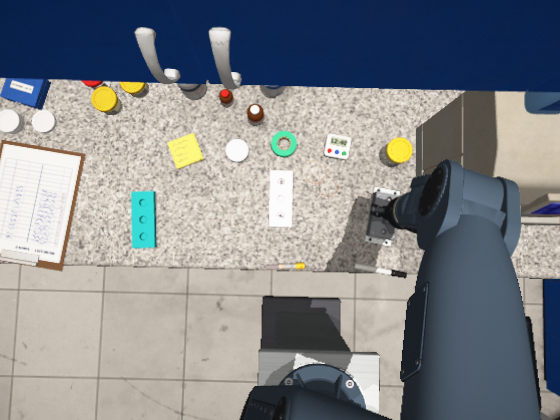

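View pics/s3.png

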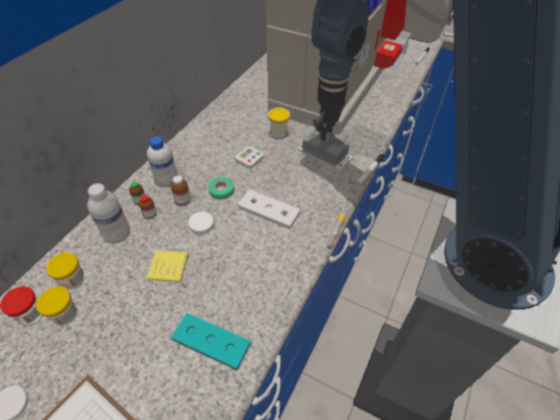

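```bash
python3 - <<'E'
from h import *
print(env.close_job())
s=readout.observe(); print(s["time"],s["position"].round(4),s["contact_force"].round(1))
E
```

```text
the job is handed in; nothing more can be done
None
the job is handed in; nothing more can be done
```

The job is done and handed in at about 19.5 s. The electrode is in the cell pocket, and the upper half was pressed flush onto the lower half with the gripper still holding it.

- **Electrode:** I took the 16 mm electrode from the middle pocket of the white tray. The teal tray is a look-alike and was not touched. I stood it in the cell's pocket and let go; a picture afterwards showed it upright at the height expected for a seated electrode (38 mm).
- **Upper half:** I gripped it by the bar, guided it over the dowels with almost no side force, and pressed it down.
- **Last checks:**
  - **Height:** the tool was at 56.8 mm; 56.7 mm was expected for a flush fit.
  - **Force:** the push rose from 6 N to 16 N with almost no further travel, so it met a hard stop, and it then held steady at about 15.8 N.
  - **Tilt:** about 0.1°, and the cover did not slip in the jaws.
  - **Surroundings:** the final pictures show both slim pins still in the tray and everything else in view where it was; the lying tube and marker are only partly visible.
- **Disagreements:**
  - **Finger opening:** it read 12.8 mm on the 16 mm electrode and 16–17 mm on the 18 mm bar, though both grips held.
  - **Sideways force:** about 4.5 N remained at the end, and a 0.3 mm correction barely changed it.
  - **Flushness:** I judged it from height, force and pictures; the plunger travel was not measured directly.

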